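# Unsnap the cover of a test-cassette case and lay it on the mat

### The job

The white cover of the grey cassette case is held by a blue snap tab on the side nearest the robot: press the tab inward, feeling for the point where its hook is free of the steel keeper, and lift the cover off by the tab with the tab kept pressed. Lay the cover flat, right way up and squarely on the middle of the blue mat, gently, and let go. Do not tear the hook, ram the tab or jam the cover (contacts between cover and case adding up to over 22 N, or a landing on the mat over 22 N), and leave the cassettes and everything else as they are.

Things in the scene. Friction and masses are not known exactly. Their poses are not given: they have to be found in the camera images.
- case: Grey open-topped case, fixed to the table: 130 (x) x 96 (y) x 46 mm high, walls and floor 4 mm. Origin: centre of its underside; z up; x points from the tab side inward through the case, so the tab is pressed along +x. Its tab side carries a steel keeper frame (see keeper_mid).
- keeper_mid (a point): Nominal middle of the steel keeper frame on the case: 52 mm wide, top 44 mm above the table, open in the middle. The tab's stem passes down through it; the hook, pointing to -x, lies under its outer bar with 1.5 mm of play upwards. Each keeper is screwed on up to 5 mm further in or out, and this is not measured (see hook_tip). Axes as the case's.
- hook_tip (a point): Tip of the tab's hook, 41 mm below the grip point and 19 mm from it towards -x. The hook comes free of the keeper's bar after the tab has moved 4 to 14 mm inward, differing per case; 2 mm later the stem meets the keeper's rigid inner plate. Feel for that stop, or for the cover coming free under a light lift. Keep the tab in that 2 mm window for the first 13 mm of lift.
- cover: Loose white cover with clear window, 110 to 175 g with tab: plate 130 (x) x 96 (y) x 4 mm over a lip 16 mm deep, which stands in the case with 2 mm play all round, so that it slides up to 2 mm with the tab. Origin: centre of the lip's lower edge (the lowest part: it stands level on it), 30 mm above the case's underside when on; plate top 20 mm above it. Axes as the case's when on.
- tab_grip (a point): Grip point of the blue tab, on the axis of its upright thumb-piece, 88 mm from the cover's origin towards -x and 44 mm above it (74 mm above the table when on). Thumb-piece 10 (x) x 14 (y) mm, 36 mm tall, from the plate's top to 12 mm above this point. Stiff upwards and sideways: the cover is lifted by it. Axes as the cover's.
- tab (a joint): How far the tab is flexed inward (+x) relative to the cover, in m: 0 at rest, at most 0.020. It springs back with about 1 N at the start plus 0.25 N per mm. Pushing or pulling the thumb-piece with 10 N against a stop already loads the contacts of cover and case, added up, with some 17 to 20 N.
- mat: Blue mat, fixed flat on the table, 200 (x) x 140 (y) x 3 mm. Origin: centre of its underside. Lay the cover with its long side along the mat's long side (x), either way round, its centre over the mat's centre.
- cassette0: White test cassette 70 x 20 x 5 mm, loose in the case between low ribs; leave alone. Origin: centre of underside.
- cassette1: As cassette0, in the next lane.
- cassette2: As cassette0, in the last lane.
- bottle: Small white dropper bottle, diameter 32, 70 mm high; origin centre of underside; leave alone.
- spare: Test cassette 70 x 20 x 5 mm lying on the table; leave alone.
- spatula: Steel spatula 170 mm long lying on the table; leave alone.
- tape: Yellow roll of tape, diameter 80, 20 mm high; leave alone.
- beaker: Clear beaker, diameter 60, 70 mm high; leave alone.
- jar: White jar, diameter 50, 70 mm high; leave alone.
Mind the look-alikes: they are no part of the job. Leave any yellow look-alike of the cover alone. What is shaped like the case but turquoise is not meant.

How it is judged:
By the outcome, as a careful person would: the job done as asked, in the order asked, and still so for the second after the job is handed in, with the robot touching nothing.
It also fails if it takes over 72 s, if anything falls off the work surface, if the arm or the gripper's body presses on something with over 40 N, if the wrist force passes 120 N, or if a joint passes its speed limit or range.

### The arm

A 7-joint arm with a two-finger parallel gripper is mounted at the origin on the work surface. World frame = base frame: x ahead of the robot, y to its left, z up, the work surface at z = 0. Lengths are in m, angles in rad, forces in N, time in s.
With the tool pointing down it reaches from about 0.4 to 0.85 m from the base axis. Payload 10.4 kg.
Tool frame: the origin (TCP) lies at the very end of the fingers, on their centre line; the grasp point (between the pads) lies 19 mm behind it; z points along the fingers, y is the direction in which the jaws open and shut (so a half turn about z gives the same grasp; the last joint's range is limited). The gripper opens to 87 mm and grips with 3 to 60 N. Pads are 19 mm wide; open, the fingers measure 117 mm over their backs; the gripper's body (75 mm by 190 mm) begins 51 mm behind the grasp point.
Start: joints at [1.293, 0.332, -0.065, 1.46, 0.022, 1.35, -0.088], TCP at [0.158, -0.605, 0.223] pointing down, gripper open.
Joint ranges: [-2.6, 2.6], [-0.5, 2.12], [-1.47, 1.34], [0.16, 2.42], [-1.27, 4.41], [0.06, 2.06], [-2.6, 2.6]. Speed limits (rad/s): [2.22, 2.22, 2.79, 2.79, 3.14, 3.14, 3.14].

### API

Orientations are given as a unit quaternion [x, y, z, w].
In Python, from bench import r gives the robot as it stands.
- The arm moves only by the shell command python3 -m crank 'ROWS' [FORCE]. ROWS is JSON, a list of rows, each a list of 3 entries, a list of its own where there are three numbers: the opening, from -1 (shut) to 1 (fully open), so that 0 is half open, then the shift along the tool's x, y, z in mm, then the turn about the tool's z in degrees. A call has 1 to 12 rows; each row is the pose to reach, as a shift and turn from the pose commanded when the call began, along the tool's axes at that moment; what a row does not reach only later rows make up. A row lasts 1/12 s, in which the tool goes at most 41.7 mm and 7.16 degrees, less where a joint would pass 70% of its speed; a pose out of reach is approached as far as the arm can. A call with a gripper value outside its range is refused whole. The fingers move at their own pace and stop on an object; FORCE is the grip in N (left out, the last holds). Time passes only in rows, so rows that repeat a pose let the fingers close. It gives the time, the measured TCP pose, the force and the opening at its end, in the units of the state.
- r.read_state(): the state, without advancing time (a new reading comes with each control period).
- r.camera(name): name is "scene" or "side" or "wrist"; returns a dict with "pixels" (384x512x3 uint8, red, green, blue), "fov_y" (degrees; the focal length in pixels is half the picture's height over the tangent of half this angle, whatever the lens; pixels are square), "cx", "cy" (the principal point, pixels), "cam_to_world" (4x4, takes a point from camera to world coordinates). Camera axes: x right, y down, z forward; pixel columns grow to the right and rows downward; lengths in m; the calibration is good to about 2 mm. A picture is of the moment at which its call begins. There is no depth.
- r.close_job(): hands the job in, once; it reports no verdict.
The state is a dict: "time": time; "joint_positions": joint angles; "joint_vel": joint speeds; "joint_torque": joint torques, N m; "ee_pos": TCP position; "eef_rot": TCP orientation; "ft_force": force on the tool from outside, world axes, zero at the start; "torque": the same for the moment, N m; "width": finger opening in m.
Only numpy, scipy, OpenCV 4.12 (cv2) and the standard library are available. Lean on these libraries where they do the work, as an engineer would, in place of code of your own. Each camera call takes 0.05 s, during which the arm holds its last target.

## Working session

There is one attempt and no reset: what is moved stays moved. The work goes in short steps, Python scripts to look and compute and a shell command to move; the robot and the scene stay as the last step left them, time stands still between calls to the robot, and variables do not carry over. Pictures are saved under pics/ and viewed, and the job is handed in when it is done.

```bash
ls; mkdir -p pics
python3 - <<'E'
from bench import r
import cv2
s=r.read_state()
for k in s: print(k,s[k])
for n in ["scene","side","wrist"]:
    c=r.camera(n); print(n,c["fov_y"],c["cx"],c["cy"]); print(c["cam_to_world"])
    cv2.imwrite(f"pics/{n}0.png",c["pixels"][:,:,::-1])
E
```

```text
pics
time 0.0
joint_positions [ 1.29340278  0.33290666 -0.06466519  1.46093255  0.02155418  1.34985343
 -0.08853359]
joint_vel [-0.00126551  0.00035418  0.00056991  0.00016322 -0.0018445   0.00096116
 -0.00014202]
joint_torque [-6.14491728e-04 -6.23266840e+01  2.39275920e-02 -3.89900672e+01
 -6.14430942e-02  3.98861559e-02  2.03876684e-04]
ee_pos [ 0.15742588 -0.60446644  0.22173628]
eef_rot [ 9.91899297e-01  1.27024758e-01 -1.03789061e-04 -6.95866442e-04]
ft_force [-0.48843568  0.8316336  -0.17771779]
torque [-0.00514912 -0.01888516 -0.02012283]
width 0.08686249770024862
scene 55.64131654042613 252.31207879984208 183.43053884362809
[[ 0.57041763  0.47248785 -0.67184742  1.24034506]
 [ 0.82129544 -0.33794641  0.45963683 -0.54510648]
 [-0.0098756  -0.81397018 -0.58082271  0.74959706]
 [ 0.          0.          0.          1.        ]]
side 50.277290583528774 254.8280417189781 192.32854253983496
[[ 0.98575326 -0.11339117  0.12422941  0.36539204]
 [-0.16766815 -0.72102536  0.67231675 -0.78415914]
 [ 0.01333777 -0.68356775 -0.72976519  0.88651572]
 [ 0.          0.          0.          1.        ]]
wrist 70.96396939703017 251.7493013199689 188.36825262307383
[[ 0.25172796 -0.93416125 -0.25293438  0.22594466]
 [-0.96779684 -0.24338959 -0.06427122 -0.58692496]
 [-0.00152191  0.26096796 -0.96534626  0.38571299]
 [ 0.          0.          0.          1.        ]]
```

View pics/scene0.png

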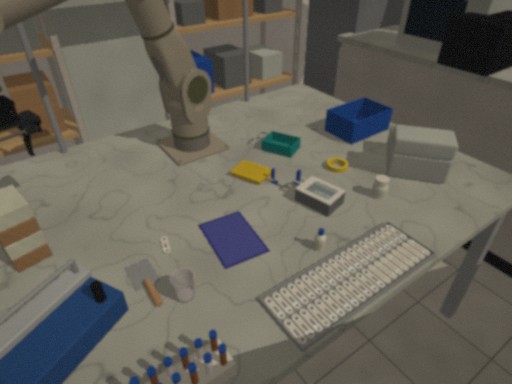

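View pics/side0.png

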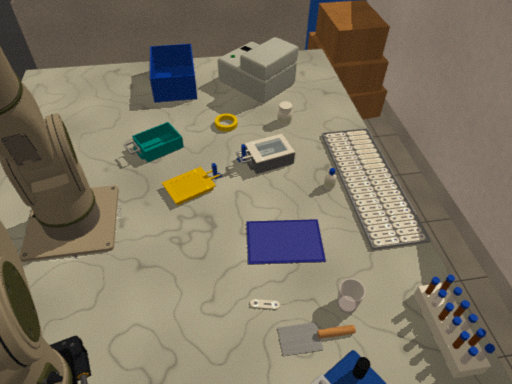

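View pics/wrist0.png

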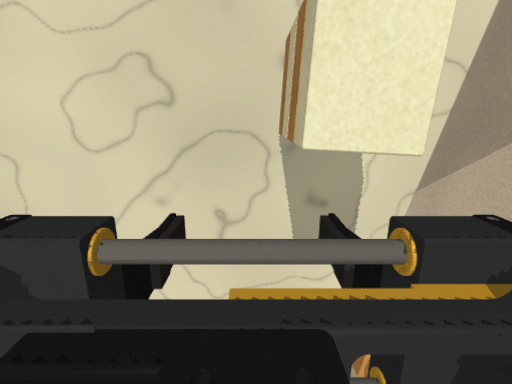

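The scene view shows the case at (320,195) with its tab at (298,175). The side view shows the case at (270,152), the tab at (242,152) and the mat at (285,241). The yellow cover and the turquoise case are decoys. I'll enlarge both views.

Run:
```python
import cv2
a=cv2.imread("pics/scene0.png")[150:225,250:360]; b=cv2.imread("pics/side0.png")[125:215,205:315]
cv2.imwrite("pics/za.png",cv2.resize(a,None,fx=7,fy=7,interpolation=cv2.INTER_CUBIC)); cv2.imwrite("pics/zb.png",cv2.resize(b,None,fx=6.5,fy=6.5,interpolation=cv2.INTER_CUBIC))
```

```text
(no output)
```

View pics/za.png

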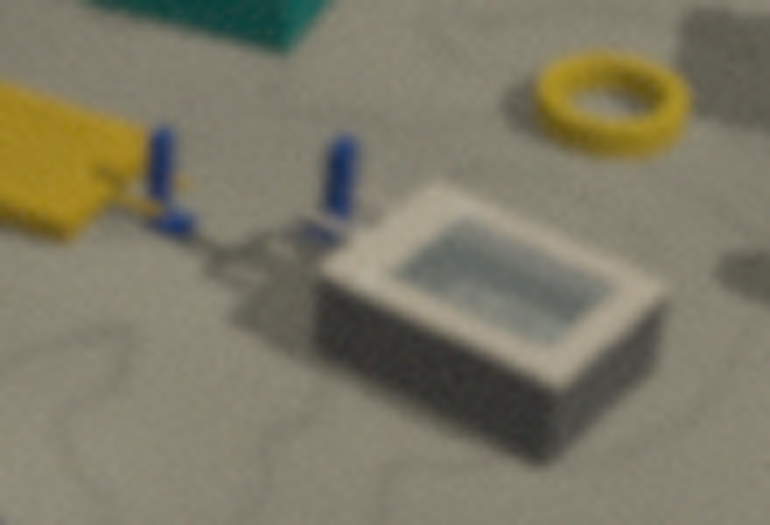

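View pics/zb.png

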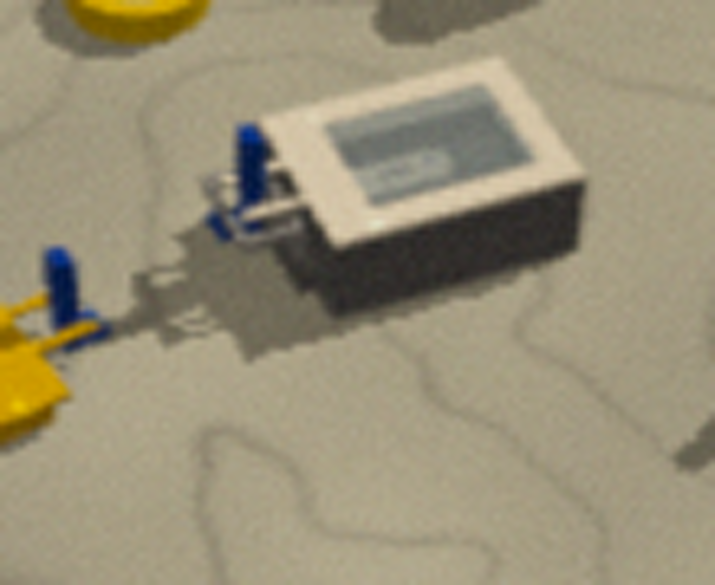

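```bash
cat > h.py <<'E'
import numpy as np,cv2
from scipy.spatial.transform import Rotation as R
def ray(c,u,v):
    f=192/np.tan(np.radians(c["fov_y"]/2)); M=np.array(c["cam_to_world"])
    d=M[:3,:3]@np.array([(u-c["cx"])/f,(v-c["cy"])/f,1]); return M[:3,3],d/np.linalg.norm(d)
def onz(c,u,v,z):
    o,d=ray(c,u,v); return o+d*(z-o[2])/d[2]
def two(c1,p1,c2,p2):
    o1,d1=ray(c1,*p1);o2,d2=ray(c2,*p2)
    t=np.linalg.lstsq(np.array([d1,-d2]).T,o2-o1,rcond=None)[0]
    a=o1+t[0]*d1;b=o2+t[1]*d2; return (a+b)/2,np.linalg.norm(a-b)
def proj(c,P):
    f=192/np.tan(np.radians(c["fov_y"]/2)); M=np.array(c["cam_to_world"])
    q=M[:3,:3].T@(np.array(P)-M[:3,3]); return q[:2]/q[2]*f+[c["cx"],c["cy"]]
E
python3 - <<'E'
from bench import r
from h import *
np.set_printoptions(precision=4,suppress=True)
C={n:r.camera(n) for n in ["scene","side"]}
cor={"side":[(262,122),(500,58),(585,178),(340,250)],"scene":[(320,272),(440,183),(668,290),(555,388)]}
# order near-left etc.
tr={"side":lambda p:((p[0]+.5)/6.5-.5+205,(p[1]+.5)/6.5-.5+125),"scene":lambda p:((p[0]+.5)/7-.5+250,(p[1]+.5)/7-.5+150)}
for n in cor:
    P=np.array([onz(C[n],*tr[n](p),0.05) for p in cor[n]])
    print(n,P[:,:2].tolist(),"ctr",P.mean(0)[:2],[np.linalg.norm(P[i]-P[i-1]).round(4) for i in range(4)])
p,e=two(C["side"],tr["side"]((250,130)),C["scene"],tr["scene"]((343,140))); print("tabtop",p,e)
for n in cor:
    im=C[n]["pixels"]; hsv=cv2.cvtColor(im,cv2.COLOR_RGB2HSV)
    m=cv2.inRange(hsv,(110,90,40),(130,255,255))
    k,l,st,ce=cv2.connectedComponentsWithStats(m)
    for i in range(1,k):
        if st[i,4]>15: print(n,st[i],ce[i])
    # mat
    cand=[i for i in range(1,k) if np.hypot(*(ce[i]-{"side":(285,241),"scene":(234,239)}[n]))<12]
    if cand:
        i=max(cand,key=lambda i:st[i,4]); cn=cv2.findContours((l==i).astype('uint8'),0,2)[0][0]
        q=cv2.approxPolyDP(cn,6,True)[:,0]; P=np.array([onz(C[n],u,v,0.003) for u,v in q]); print("mat",q.tolist(),P[:,:2].tolist(),P.mean(0),[np.linalg.norm(P[j]-P[j-1]).round(4) for j in range(len(q))])
E
```

```text
side [[0.5123027366594973, 0.2000482972521871], [0.6370506990200737, 0.2306971385675588], [0.6579450455810583, 0.13604769042256426], [0.5341065868577743, 0.10436571305360509]] ctr [0.5854 0.1678] [np.float64(0.0981), np.float64(0.1285), np.float64(0.0969), np.float64(0.1278)]
scene [[0.5350701454256126, 0.1059311959680298], [0.5129871013949227, 0.20067536862210678], [0.6381428191208393, 0.2262326082823085], [0.6597075854600197, 0.13368737317469037]] ctr [0.5865 0.1666] [np.float64(0.1277), np.float64(0.0973), np.float64(0.1277), np.float64(0.095)]
tabtop [0.4991 0.1482 0.0887] 0.001965021476445409
side [ 150   44   47   58 1589] [172.1473  72.3084]
side [241 144   5  14  38] [243.2632 150.0526]
side [212 163   8  12  40] [214.425 168.975]
side [330 168   5   7  25] [331.96 170.56]
side [ 247  220   78   44 3126] [283.9315 241.5173]
side [446 274   9   9  44] [450.     278.2955]
side [432 277   8   8  36] [435.1667 280.2222]
side [453 287   9   8  45] [457.4222 290.6444]
side [438 289   9   9  40] [442.275 292.925]
side [461 300   9   9  45] [464.7333 304.1556]
side [445 302   9   9  
[... 1458 characters left out ...]
4   7  10  25] [220.52 349.12]
scene [179 348   9  10  31] [182.7419 351.9032]
scene [204 353   7  10  32] [207.1875 357.25  ]
scene [163 357   9  10  34] [167.1176 361.0588]
scene [188 363   8  10  39] [191.8462 367.1282]
scene [147 366   9  11  41] [151.1951 371.439 ]
scene [173 373   7  11  19] [177.2632 378.2632]
scene [130 376   9   6  16] [134.     378.1875]
mat [[239, 213], [200, 225], [225, 267], [267, 250]] [[0.484850709899186, -0.0808043028032554], [0.4632380092080395, -0.20873494291293015], [0.6503565152915203, -0.23328008324485477], [0.6653023664945662, -0.10443705256483105]] [ 0.5659 -0.1568  0.003 ] [np.float64(0.182), np.float64(0.1297), np.float64(0.1887), np.float64(0.1297)]
```

Both views agree. The case centre is at about (0.586, 0.167) with a yaw of about 13°, and the plate sides come out near 130 x 96. The tab is at about (0.500, 0.147). The mat is at about (0.5645, -0.157) with a yaw of about -7.8°. I'll move to a viewing pose beside the tab with the jaws turned along the case's x.

```bash
python3 -m crank '[[1,[12,-13,10],-2],[1,[35,-38,15],-6],[1,[60,-65,20],-10],[1,[85,-92,20],-14.5],[1,[110,-119,20],-19],[1,[135,-146,20],-23.5],[1,[160,-173,20],-28],[1,[185,-200,20],-32.5],[1,[210,-227,20],-36],[1,[235,-254,20],-40],[1,[252,-272,20],-43],[1,[260,-281,20],-44]]'
python3 -c "
from bench import r
from h import *
s=r.read_state();print(s['ee_pos'],s['ft_force']);q=R.from_quat(s['eef_rot']).as_matrix();print(q[:,0],np.degrees(np.arctan2(q[1,0],q[0,0])))
d=np.array([.518,.069,.23])-s['ee_pos'];print(q.T@d)"
```

```text
time: 1.25
ee_pos: [0.34, -0.2643, 0.2028]
eef_rot: [0.87, 0.492, 0.0, 0.0]
ft_force: [0.7, -0.6, 0.0]
width: 0.0871
[ 0.33995831 -0.26434026  0.2028365 ] [ 0.70571228 -0.63167249  0.04268483]
[ 5.15034994e-01  8.57169140e-01 -1.38070485e-04] 59.000205577921875
[ 0.37742293 -0.01905174 -0.02722845]
```

```bash
python3 -m crank '[[1,[15,-1,-2],-2],[1,[45,-2,-5],-6],[1,[80,-4,-10],-10],[1,[120,-6,-15],-14],[1,[160,-8,-20],-19],[1,[200,-10,-25],-24],[1,[240,-12,-27],-29],[1,[280,-14,-27],-34],[1,[320,-16,-27],-38],[1,[350,-18,-27],-42],[1,[370,-19,-27],-44],[1,[377,-19,-27],-44]]'
python3 - <<'E'
from bench import r
from h import *
s=r.read_state();print(s['ee_pos'],s['ft_force'],s['joint_positions'])
c=r.camera("wrist");cv2.imwrite("pics/w1.png",c["pixels"][:,:,::-1])
for P in [(.5,.147,.086),(.586,.167,.05),(.5645,-.157,.003)]: print(proj(c,P))
print(c["cam_to_world"])
E
```

```text
time: 2.25
ee_pos: [0.5194, 0.067, 0.2294]
eef_rot: [0.623, 0.782, 0.001, -0.001]
ft_force: [-0.3, -0.0, 0.1]
width: 0.0871
[0.51944162 0.06696901 0.22942746] [-0.34524926 -0.04091192  0.14658319] [ 0.53468504  0.18686992 -0.83089607  1.68205283  0.1398002   1.33455526
 -0.09590703]
[251.11732814 105.24679441]
[323.56809592 106.08700683]
[248.60168365 299.83452313]
[[ 9.75004822e-01  2.14756448e-01  5.69672331e-02  5.03408170e-01]
 [ 2.22183288e-01 -9.41914659e-01 -2.51855835e-01  1.35742461e-01]
 [-4.29392610e-04  2.58217820e-01 -9.66086628e-01  3.93428321e-01]
 [ 0.00000000e+00  0.00000000e+00  0.00000000e+00  1.00000000e+00]]
```

View pics/w1.png

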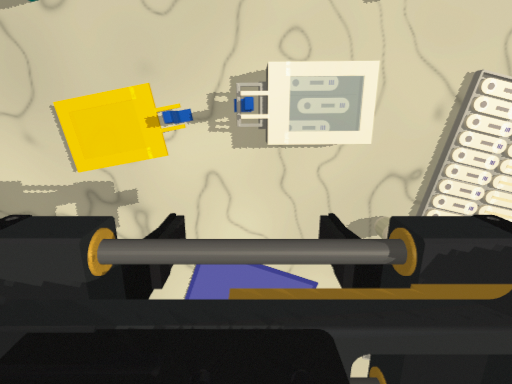

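The wrist view shows the cover clearly, with plate corners near (268,62), (379,61), (373,144) and (268,143), and the tab at (244,104). I'll refine the measurement from this picture.

Run:
```python
from bench import r
from h import *
np.set_printoptions(precision=4,suppress=True)
c=r.camera("wrist")
im=c["pixels"][:,:,::-1]
cv2.imwrite("pics/w1z.png",cv2.resize(im[50:155,145:390].copy(),None,fx=3.25,fy=3.25,interpolation=cv2.INTER_CUBIC))
cv2.imwrite("pics/w1t.png",cv2.resize(im[75:135,155:285].copy(),None,fx=6,fy=6,interpolation=cv2.INTER_CUBIC))
hsv=cv2.cvtColor(im,cv2.COLOR_BGR2HSV)
m=cv2.inRange(hsv,(105,120,60),(130,255,255));m[200:]=0
k,l,st,ce=cv2.connectedComponentsWithStats(m)
for i in range(1,k):
    if st[i,4]>15: print(st[i],ce[i])
w=cv2.inRange(hsv,(0,0,225),(40,45,255)); w[:55]=0;w[150:]=0;w[:,:266]=0;w[:,384:]=0
w=cv2.morphologyEx(w,cv2.MORPH_OPEN,np.ones((3,3)))
cn=max(cv2.findContours(w,0,2)[0],key=cv2.contourArea)
rc=cv2.minAreaRect(cn);b=cv2.approxPolyDP(cv2.convexHull(cn),5,True)[:,0];print(rc,b.tolist())
P=np.array([onz(c,u,v,.05) for u,v in b]);print(P[:,:2],P.mean(0),[np.linalg.norm(P[i]-P[i-1]).round(4) for i in range(len(b))])
```

```text
[241  97  12  15 165] [246.5879 103.8667]
[234  99   2  13  23] [234.5652 104.3478]
[162 109  30  14 332] [176.8524 115.9518]
((322.0, 101.5), (83.0, 112.0), 90.0) [[378, 60], [370, 142], [268, 143], [268, 61]]
[[0.6334 0.2297]
 [0.6556 0.1374]
 [0.5305 0.1079]
 [0.5081 0.2004]] [0.5819 0.1689 0.05  ] [np.float64(0.1287), np.float64(0.0949), np.float64(0.1286), np.float64(0.0951)]
```

View pics/w1z.png

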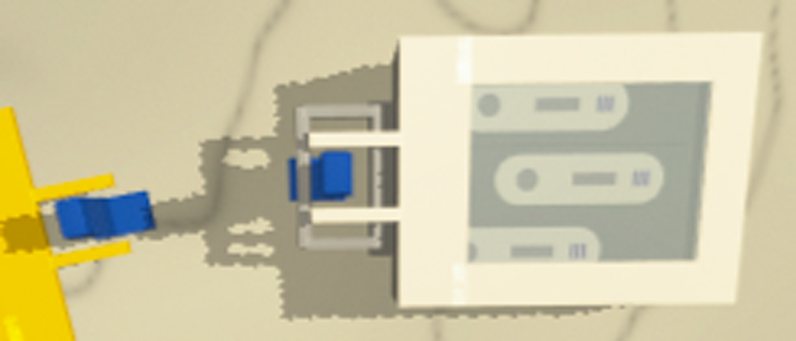

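View pics/w1t.png

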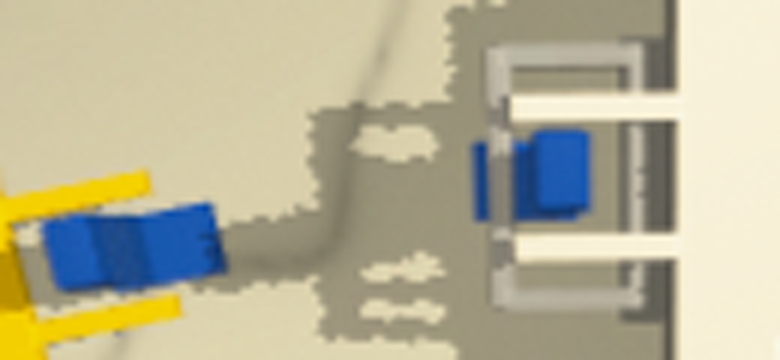

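Run:
```python
from bench import r
from h import *
np.set_printoptions(precision=4,suppress=True)
c=r.camera("wrist");s=r.read_state();q=R.from_quat(s['eef_rot']).as_matrix()
p=onz(c,248.4,103.0,.086);print("tab top wrist",p)
e=np.array([np.cos(np.radians(13.3)),np.sin(np.radians(13.3)),0])
for ctr in [(.5819,.1689),(.586,.1672)]: print("from plate",np.array(ctr)-.088*e[:2])
print("yaw",np.degrees(np.arctan2(q[1,0],q[0,0])))
for t in [p,np.array([.4995,.1475,0])]:
    d=q.T@(np.array([t[0],t[1],.15])-s['ee_pos']);print(d*1000)
```

```text
tab top wrist [0.4962 0.1462 0.086 ]
from plate [0.4963 0.1487]
from plate [0.5004 0.147 ]
yaw 102.49544627445086
[85.7641 -3.7303 79.2366]
[86.3472 -0.2656 79.2337]
```

```bash
python3 -m crank '[[-0.1,[10,0,5],-0.8],[-0.1,[30,0,20],-0.8],[-0.1,[50,-1,40],-0.8],[-0.1,[70,-2,65],-0.8],[-0.1,[80,-2,85],-0.8],[-0.1,[86,-2,100],-0.8],[-0.1,[86,-2,110],-0.8],[-0.1,[86,-2,110],-0.8],[-0.1,[86,-2,110],-0.8]]' 20
python3 - <<'E'
from bench import r
from h import *
s=r.read_state();print(s['ee_pos'],s['ft_force'],s['width'])
for n in ["wrist","side","scene"]:
    c=r.camera(n);im=c["pixels"][:,:,::-1]
    cv2.imwrite(f"pics/{n}2.png",im)
    if n!="wrist":
        x,y=proj(c,s['ee_pos']).astype(int);print(n,x,y)
        cv2.imwrite(f"pics/{n}2z.png",cv2.resize(im[y-45:y+45,x-55:x+55].copy(),None,fx=6,fy=6,interpolation=cv2.INTER_CUBIC))
E
```

```text
time: 3.15
ee_pos: [0.4979, 0.1466, 0.1196]
eef_rot: [0.62, 0.784, -0.0, 0.0]
ft_force: [-0.1, 0.0, -0.2]
width: 0.0408
[0.49788734 0.14657545 0.11961533] [-0.06331846  0.02745282 -0.18717879] 0.04078103889515114
side 242 137
scene 298 161
```

View pics/wrist2.png

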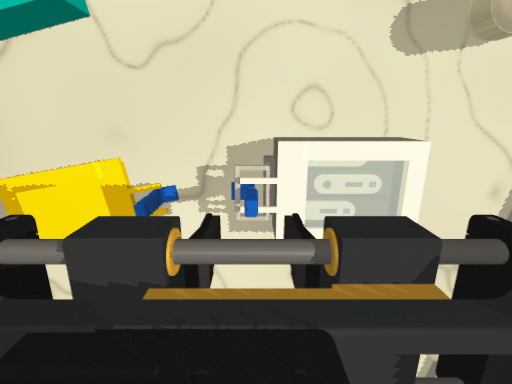

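View pics/side2z.png

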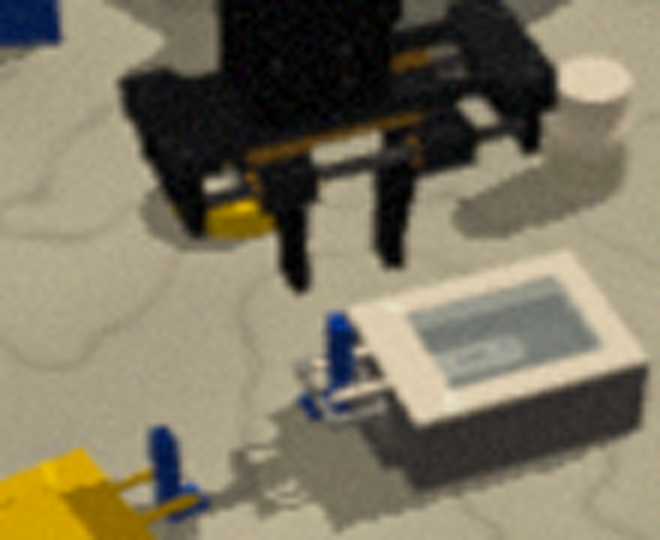

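View pics/scene2z.png

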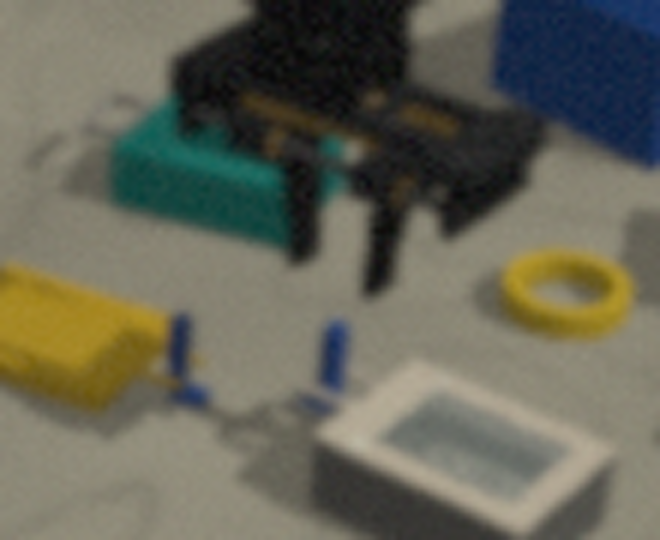

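Run:
```python
from bench import r
from h import *
np.set_printoptions(precision=4,suppress=True)
s=r.read_state();q=R.from_quat(s['eef_rot']).as_matrix()
for n,o,t1,t2,th in [("side",(187,92),(297,289),(393,265),(338,318)),("scene",(243,116),(302,259),(377,290),(337,326))]:
    c=r.camera(n);f=lambda p:((p[0]+.5)/6-.5+o[0],(p[1]+.5)/6-.5+o[1])
    z=s['ee_pos'][2]
    a=onz(c,*f(t1),z);b=onz(c,*f(t2),z);t=onz(c,*f(th),.086)
    print(n,(a+b)/2,np.linalg.norm(a-b),t,"tab-tcp in tool mm",1000*(q.T@(t-(a+b)/2)))
c=r.camera("wrist");im=c["pixels"][:,:,::-1]
cv2.imwrite("pics/w2z.png",cv2.resize(im[150:240,180:320].copy(),None,fx=5.5,fy=5.5,interpolation=cv2.INTER_CUBIC))
print(proj(c,(.498,.1466,.086)),proj(c,s['ee_pos']))
```

```text
side [0.5016 0.1424 0.1206] 0.050298941689560464 [0.4993 0.1529 0.086 ] tab-tcp in tool mm [10.7929  0.141  34.591 ]
scene [0.4996 0.1467 0.1206] 0.049148971755622405 [0.4989 0.1487 0.086 ] tab-tcp in tool mm [ 2.1405 -0.2516 34.5947]
[251.4365 210.9304] [252.6296 228.3687]
```

View pics/w2z.png

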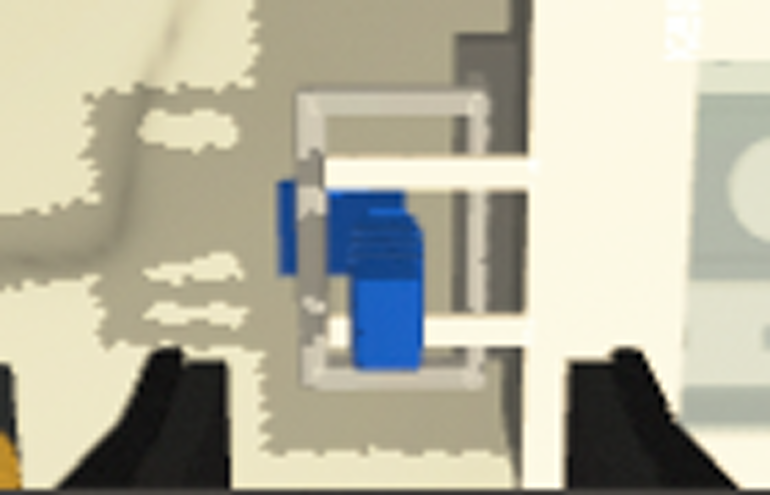

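The thumb-piece sits between the jaws at column 250 against a finger centre of 252. The scene and side views give an offset of about 0, so the tab is centred to about 1 mm. I'll go down with a small +x correction and then close.

```bash
python3 -m crank '[[-0.1,[1,0,8],0],[-0.1,[1,0,22],0],[-0.1,[1,0,38],0],[-0.1,[1,0,50],0],[-0.1,[1,0,58],0],[-0.1,[1,0,62],0],[-0.1,[1,0,63],0],[-0.1,[1,0,63],0]]' 20
python3 - <<'E'
from bench import r
from h import *
s=r.read_state();print(s['ee_pos'],s['ft_force'],s['torque'],s['width'])
for n in ["side","scene"]:
    c=r.camera(n);im=c["pixels"][:,:,::-1]
    x,y=proj(c,s['ee_pos']).astype(int)
    cv2.imwrite(f"pics/{n}3z.png",cv2.resize(im[y-35:y+35,x-45:x+45].copy(),None,fx=6,fy=6,interpolation=cv2.INTER_CUBIC))
E
cd pics; python3 -c "
import cv2;cv2.imwrite('m3.png',cv2.resize(cv2.vconcat([cv2.imread('side3z.png'),cv2.imread('scene3z.png')]),None,fx=.7,fy=.7))"
```

```text
time: 4.12
ee_pos: [0.4977, 0.1489, 0.0566]
eef_rot: [0.62, 0.785, 0.0, -0.0]
ft_force: [-0.2, 0.8, 1.0]
width: 0.0394
[0.49769344 0.14890294 0.05661421] [-0.17258855  0.77036682  0.96976606] [-0.04309536 -0.1347782   0.01517148] 0.039439524424485034
```

View pics/m3.png

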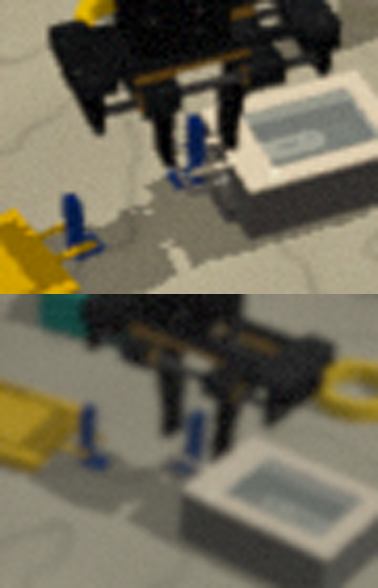

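```bash
python3 -m crank '[[-0.5,[0,0,0],0],[-0.5,[0,0,0],0],[-0.5,[0,0,0],0],[-0.5,[0,0,0],0]]' 20; python3 -m crank '[[-1,[0,0,0],0],[-1,[0,0,0],0],[-1,[0,0,0],0],[-1,[0,0,0],0],[-1,[0,0,0],0],[-1,[0,0,0],0]]' 20
```

```text
time: 4.55
ee_pos: [0.4978, 0.1488, 0.0567]
eef_rot: [0.62, 0.785, 0.0, 0.0]
ft_force: [0.3, 0.3, -0.7]
width: 0.0241
time: 5.05
ee_pos: [0.4976, 0.1487, 0.0565]
eef_rot: [0.62, 0.785, -0.0, 0.0]
ft_force: [-1.3, 0.2, 0.2]
width: 0.0097
```

```bash
python3 -m crank '[[-1,[0,0,0],0],[-1,[0,0.5,0],0],[-1,[0,1,0],0],[-1,[0,1.5,0],0],[-1,[0,2,0],0],[-1,[0,2,0],0]]' 45 | grep -E "pos|force|width"
python3 -m crank '[[-1,[0,0.5,0],0],[-1,[0,1,0],0],[-1,[0,1,0],0]]' | grep -E "pos|force"
python3 -m crank '[[-1,[0,0.5,0],0],[-1,[0,1,0],0],[-1,[0,1,0],0]]' | grep -E "pos|force"
```

```text
ee_pos: [0.4996, 0.1493, 0.0565]
ft_force: [-1.5, -0.5, 1.7]
width: 0.0092
ee_pos: [0.5005, 0.1495, 0.0565]
ft_force: [-1.0, 0.1, 1.9]
ee_pos: [0.5015, 0.1497, 0.0565]
ft_force: [-2.1, 0.0, 2.0]
```

```bash
for i in 1; do python3 -m crank '[[-1,[0,0.5,0],0],[-1,[0,1,0],0],[-1,[0,1,0],0]]' | grep -E "pos|force"; done
python3 -m crank '[[-1,[0,0.5,0],0],[-1,[0,1,0],0],[-1,[0,1,0],0]]' | grep -E "pos|force"
```

```text
ee_pos: [0.5025, 0.1499, 0.0565]
ft_force: [-1.6, -1.1, 1.0]
ee_pos: [0.5034, 0.1502, 0.0565]
ft_force: [-2.7, -0.3, 1.3]
```

```bash
python3 -m crank '[[-1,[0,0.5,0],0],[-1,[0,1,0],0],[-1,[0,1,0],0]]' | grep -E "pos|force"
```

```text
ee_pos: [0.5044, 0.1504, 0.0565]
ft_force: [-1.8, -1.2, 2.1]
```

```bash
python3 -m crank '[[-1,[0,0.5,0],0],[-1,[0,1,0],0],[-1,[0,1,0],0]]' | grep -E "pos|force"
```

```text
ee_pos: [0.5054, 0.1506, 0.0565]
ft_force: [-2.5, -0.4, 2.5]
```

```bash
python3 -m crank '[[-1,[0,0.5,0],0],[-1,[0,0.5,0],0]]' | grep -E "pos|force"
```

```text
ee_pos: [0.5059, 0.1507, 0.0565]
ft_force: [-3.2, -0.7, 2.2]
```

```bash
python3 -m crank '[[-1,[0,0.5,0],0],[-1,[0,0.5,0],0]]' | grep -E "pos|force"
```

```text
ee_pos: [0.5064, 0.1509, 0.0565]
ft_force: [-3.0, -1.0, 2.4]
```

```bash
python3 -m crank '[[-1,[0,0.5,0],0],[-1,[0,0.5,0],0]]' | grep -E "pos|force"
```

```text
ee_pos: [0.5068, 0.151, 0.0565]
ft_force: [-2.7, -0.2, 1.8]
```

```bash
python3 -m crank '[[-1,[0,0.5,0],0],[-1,[0,0.5,0],0]]' | grep -E "pos|force"
```

```text
ee_pos: [0.5071, 0.151, 0.0565]
ft_force: [-4.5, -1.0, 3.0]
```

```bash
python3 -m crank '[[-1,[0,0,0],0]]' | grep -E "pos|force"
```

```text
ee_pos: [0.5071, 0.1511, 0.0565]
ft_force: [-4.8, -1.3, 4.0]
```

```bash
python3 -m crank '[[-1,[0,0.3,0],0],[-1,[0,0.3,0],0]]' | grep -E "pos|force"
```

```text
ee_pos: [0.5072, 0.1511, 0.0565]
ft_force: [-6.4, -1.8, 5.4]
```

The stop is clear at x≈0.507: the force rose from 2.7 to 6.4 N while the motion stalled. I'll back off about 1 mm from the contact into the free window, then try a light lift.

```bash
python3 -m crank '[[-1,[0,-0.8,0],0],[-1,[0,-1.6,0],0],[-1,[0,-1.6,0],0],[-1,[0,-1.6,0],0]]' | grep -E "pos|force"
python3 -m crank '[[-1,[0,0,-0.5],0],[-1,[0,0,-1],0],[-1,[0,0,-1],0]]' | grep -E "pos|force"
```

```text
ee_pos: [0.5061, 0.1508, 0.0565]
ft_force: [-3.2, -1.1, 1.6]
ee_pos: [0.5058, 0.1507, 0.0573]
ft_force: [-3.4, -0.2, -1.8]
```

```bash
python3 -m crank '[[-1,[0,0,-0.5],0],[-1,[0,0,-1],0],[-1,[0,0,-1],0]]' | grep -E "pos|force"
```

```text
ee_pos: [0.5059, 0.1506, 0.0584]
ft_force: [-2.4, -0.1, -1.9]
```

```bash
python3 -m crank '[[-1,[0,0,-0.5],0],[-1,[0,0,-1],0],[-1,[0,0,-1.5],0],[-1,[0,0,-1.5],0]]' | grep -E "pos|force"
```

```text
ee_pos: [0.5061, 0.1507, 0.0601]
ft_force: [-2.6, -0.8, -2.4]
```

```bash
python3 -m crank '[[-1,[0,0,-0.7],0],[-1,[0,0,-1.4],0],[-1,[0,0,-2],0],[-1,[0,0,-2],0]]' | grep -E "pos|force"
```

```text
ee_pos: [0.5061, 0.1507, 0.0622]
ft_force: [-3.0, 0.4, -2.8]
```

```bash
python3 -m crank '[[-1,[0,0,-0.8],0],[-1,[0,0,-1.6],0],[-1,[0,0,-2.4],0],[-1,[0,0,-3],0],[-1,[0,0,-3],0]]' | grep -E "pos|force"
python3 - <<'E'
from bench import r
from h import *
s=r.read_state();print(s['torque'])
ims=[]
for n in ["side","scene"]:
    c=r.camera(n);im=c["pixels"][:,:,::-1]
    x,y=proj(c,s['ee_pos']).astype(int)
    ims.append(cv2.resize(im[y-30:y+40,x-25:x+65].copy(),None,fx=4,fy=4,interpolation=cv2.INTER_CUBIC))
cv2.imwrite("pics/m4.png",cv2.vconcat(ims))
E
```

```text
ee_pos: [0.5061, 0.1508, 0.0652]
ft_force: [-2.5, -0.7, -2.4]
[-0.20632181  0.8340961   0.01050512]
```

View pics/m4.png

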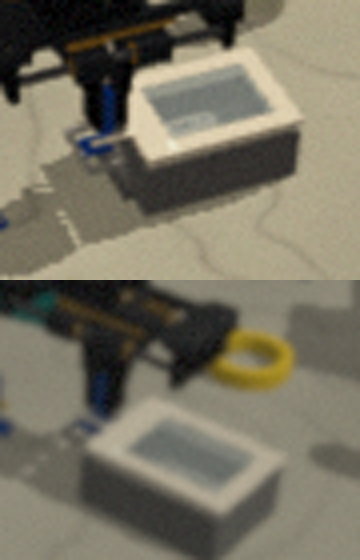

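The cover is rising and free of the keeper, with forces steady. I'll keep lifting.

```bash
python3 -m crank '[[-1,[0,0,-0.8],0],[-1,[0,0,-1.6],0],[-1,[0,0,-2.4],0],[-1,[0,0,-3.2],0],[-1,[0,0,-4],0],[-1,[0,0,-4],0]]' | grep -E "pos|force"
```

```text
ee_pos: [0.5062, 0.1508, 0.0692]
ft_force: [-3.9, -0.5, -2.4]
```

```bash
python3 -m crank '[[-1,[0,0,-0.8],0],[-1,[0,0,-1.6],0],[-1,[0,0,-2.4],0],[-1,[0,0,-3.2],0],[-1,[0,0,-4],0],[-1,[0,0,-4],0]]' | grep -E "pos|force"
```

```text
ee_pos: [0.5062, 0.1508, 0.0732]
ft_force: [-2.9, -0.6, -3.0]
```

```bash
python3 -m crank '[[-1,[0,0,-0.8],0],[-1,[0,0,-1.6],0],[-1,[0,0,-2.4],0],[-1,[0,0,-3.2],0],[-1,[0,0,-4],0],[-1,[0,0,-4],0]]' | grep -E "pos|force"
```

```text
ee_pos: [0.5064, 0.1509, 0.0774]
ft_force: [-0.4, -0.1, -1.2]
```

```bash
python3 -m crank '[[-1,[0,0,-0.8],0],[-1,[0,0,-1.6],0],[-1,[0,0,-2.4],0],[-1,[0,0,-3.2],0],[-1,[0,0,-4],0],[-1,[0,0,-4],0]]' | grep -E "pos|force|width"
python3 - <<'E'
from bench import r
from h import *
s=r.read_state();print(s['torque'])
ims=[]
for n in ["side","scene"]:
    c=r.camera(n);im=c["pixels"][:,:,::-1]
    x,y=proj(c,s['ee_pos']).astype(int)
    ims.append(cv2.resize(im[y-30:y+40,x-25:x+65].copy(),None,fx=4,fy=4,interpolation=cv2.INTER_CUBIC))
cv2.imwrite("pics/m5.png",cv2.vconcat(ims))
E
```

```text
ee_pos: [0.5062, 0.1508, 0.0812]
ft_force: [0.3, -0.2, -1.0]
width: 0.0097
[-0.0455181  -0.03907337 -0.00677608]
```

View pics/m5.png

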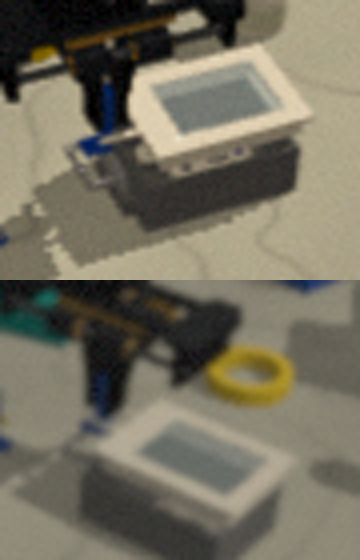

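It came free: the lateral force is about 0 and it carries about 1.1 N. I'll lift higher and carry it over the mat.

```bash
python3 -m crank '[[-1,[0,0,-4],0],[-1,[0,0,-12],0],[-1,[0,0,-22],0],[-1,[0,0,-32],0],[-1,[0,0,-42],0],[-1,[0,0,-52],0],[-1,[0,0,-58],0],[-1,[0,0,-60],0]]' | grep -E "pos|force"
python3 -m crank '[[-1,[-5,-2,0],0.5],[-1,[-18,-6,0],1.5],[-1,[-36,-12,0],3],[-1,[-58,-20,0],4.5],[-1,[-82,-28,0],6.5],[-1,[-106,-36,0],8.5],[-1,[-130,-44,0],10.5],[-1,[-154,-52,0],12.5],[-1,[-178,-60,0],14.5],[-1,[-202,-69,0],16.5],[-1,[-224,-77,0],18],[-1,[-240,-82,0],19]]' | grep -E "pos|force"
python3 -m crank '[[-1,[-17,-5,0],1],[-1,[-30,-10,0],1.7],[-1,[-36,-12,0],2],[-1,[-36,-12,0],2],[-1,[-36,-12,0],2],[-1,[-36,-12,0],2]]' | grep -E "pos|force|rot"
python3 - <<'E'
from bench import r
from h import *
s=r.read_state();print(s['ee_pos']);q=R.from_quat(s['eef_rot']).as_matrix();print(np.degrees(np.arctan2(q[1,0],q[0,0])))
for n in ["side","scene","wrist"]:
    c=r.camera(n);im=c["pixels"][:,:,::-1];cv2.imwrite(f"pics/{n}6.png",im)
E
```

```text
ee_pos: [0.5067, 0.151, 0.1426]
ft_force: [-0.8, 0.6, -2.0]
ee_pos: [0.4804, -0.1053, 0.1404]
ft_force: [-0.5, 0.5, -1.6]
ee_pos: [0.4668, -0.1351, 0.1411]
eef_rot: [0.752, 0.659, 0.0, 0.0]
ft_force: [0.1, 0.6, -2.0]
[ 0.46680331 -0.13512119  0.14114187]
82.5116446211942
```

View pics/side6.png

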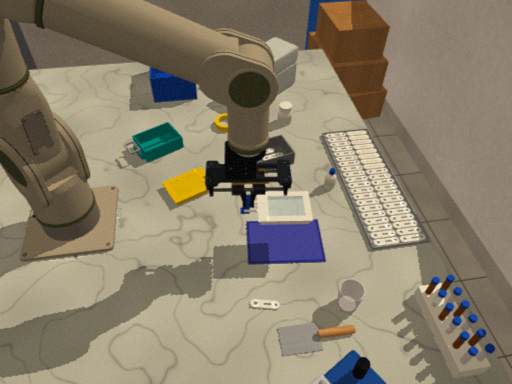

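View pics/scene6.png

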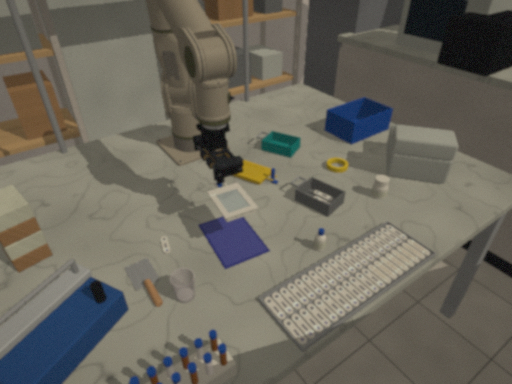

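View pics/wrist6.png

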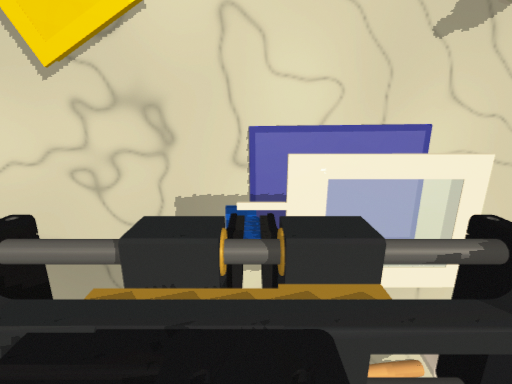

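The cover hangs level-looking over the robot-left part of the mat and the case is open with its cassettes in place. In the wrist view the cover's edge at row 154 and the mat's at row 125 run nearly parallel. I'll measure corners in both fixed views.

Run:
```python
from h import *
a=cv2.imread("pics/side6.png")[180:272,236:336]; b=cv2.imread("pics/scene6.png")[175:275,190:280]
cv2.imwrite("pics/s6a.png",cv2.resize(a,None,fx=6,fy=6,interpolation=cv2.INTER_CUBIC)); cv2.imwrite("pics/s6b.png",cv2.resize(b,None,fx=6,fy=6,interpolation=cv2.INTER_CUBIC))
```

```text
(no output)
```

View pics/s6a.png

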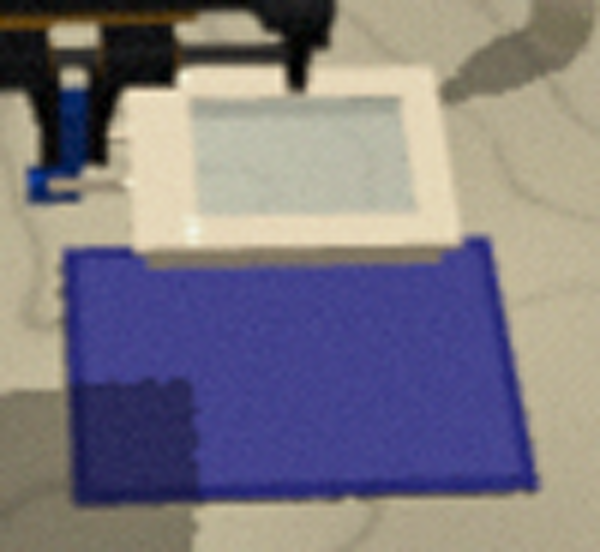

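View pics/s6b.png

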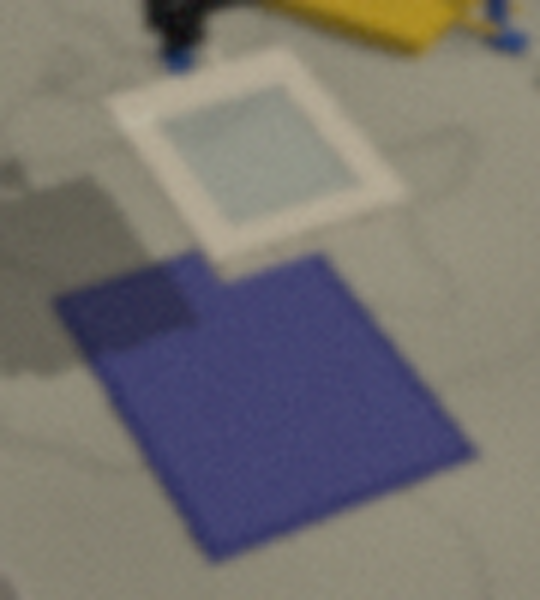

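Run:
```python
from bench import r
from h import *
np.set_printoptions(precision=4,suppress=True)
A=r.camera("side");B=r.camera("scene");W=r.camera("wrist")
fa=lambda p:((p[0]+.5)/6-.5+236,(p[1]+.5)/6-.5+180)
fb=lambda p:((p[0]+.5)/6-.5+190,(p[1]+.5)/6-.5+175)
# near+y, far+y, far-y, near-y
ca=[(122,92),(432,66),(462,242),(133,251)]; cb=[(288,45),(408,195),(218,262),(108,100)]
X=[]
for p,q in zip(ca,cb):
    x,e=two(A,fa(p),B,fb(q));X.append(x);print(x,e)
X=np.array(X);print("cover ctr",X.mean(0),"yaws",[np.degrees(np.arctan2(*(X[i]-X[j])[1::-1])).round(2) for i,j in((1,0),(2,3),(0,3),(1,2))])
ma=[(65,250),(490,238),(537,490),(75,503)]; mb=[(294,226),(478,455),(215,562),(55,300)]
Ms=[]
for c,f,m in((A,fa,ma),(B,fb,mb)):
    P=np.array([onz(c,*f(p),.003) for p in m]);print("mat",P.mean(0),[np.linalg.norm(P[i]-P[i-1]).round(4) for i in range(4)],"yaws",[np.degrees(np.arctan2(*(P[i]-P[j])[1::-1])).round(2) for i,j in((1,0),(2,3),(0,3),(1,2))])
# covers on plane z
for z in (.132,.136):
  for c,f,m in((A,fa,ca),(B,fb,cb)):
    P=np.array([onz(c,*f(p),z) for p in m]);print("cover z",z,P.mean(0),[np.linalg.norm(P[i]-P[i-1]).round(4) for i in range(4)],[np.degrees(np.arctan2(*(P[i]-P[j])[1::-1])).round(2) for i,j in((1,0),(2,3),(0,3),(1,2))])
# wrist: mat far edge & cover edge
a,b=onz(W,249,126,.003),onz(W,431,124,.003);print("wrist mat +y edge",a,b,np.linalg.norm(a-b),np.degrees(np.arctan2(*(b-a)[1::-1])))
a,b=onz(W,289,154,.136),onz(W,494,154,.136);print("wrist cover +y edge",a,b,np.linalg.norm(a-b),np.degrees(np.arctan2(*(b-a)[1::-1])))
```

```text
[ 0.4956 -0.0906  0.1294] 0.007841767695250036
[ 0.6262 -0.1081  0.1352] 0.0020224104015031255
[ 0.6143 -0.2003  0.1331] 0.000439343565238507
[ 0.4847 -0.1828  0.1326] 0.001410398551359867
cover ctr [ 0.5552 -0.1455  0.1326] yaws [np.float64(-7.63), np.float64(-7.72), np.float64(83.29), np.float64(82.67)]
mat [ 0.5639 -0.1556  0.003 ] [np.float64(0.1379), np.float64(0.198), np.float64(0.139), np.float64(0.1974)] yaws [np.float64(-6.95), np.float64(-7.25), np.float64(82.91), np.float64(82.66)]
mat [ 0.5663 -0.1564  0.003 ] [np.float64(0.1329), np.float64(0.1903), np.float64(0.1353), np.float64(0.1968)] yaws [np.float64(-6.14), np.float64(-6.91), np.float64(80.62), np.float64(83.41)]
cover z 0.132 [ 0.5555 -0.1461  0.132 ] [np.float64(0.0856), np.float64(0.1325), np.float64(0.0962), np.float64(0.1308)] [np.float64(-2.44), np.float64(-7.02), np.float64(83.15), np.float64(82.4)]
cover z 0.132 [ 0.5539 -0.1441  0.132 ] [np.float64(0.0947), np.float64(0.13), np.float64(0.0935), np.float64(0.1312)] [np.float64(-8.58), np.float64(-8.03), np.float64(82.87), np.float64(83.62)]
cover z 0.136 [ 0.5545 -0.1495  0.136 ] [np.float64(0.0851), np.float64(0.1318), np.float64(0.0957), np.float64(0.1301)] [np.float64(-2.44), np.float64(-7.02), np.float64(83.15), np.float64(82.4)]
cover z 0.136 [ 0.5584 -0.1467  0.136 ] [np.float64(0.0941), np.float64(0.1292), np.float64(0.0929), np.float64(0.1304)] [np.float64(-8.58), np.float64(-8.03), np.float64(82.87), np.float64(83.62)]
wrist mat +y edge [ 0.4711 -0.0758  0.003 ] [ 0.6681 -0.0998  0.003 ] 0.19843831059620776 -6.942289659634236
wrist cover +y edge [ 0.4957 -0.0915  0.136 ] [ 0.6232 -0.1084  0.136 ] 0.1286399734927634 -7.551943632200252
```

The offsets from the three views agree: shift about (+9, -10) mm in world and turn +0.5°. I'll apply that and descend most of the way.

```bash
python3 -m crank '[[-1,[-3,4,2],-0.3],[-1,[-7,8,10],-0.5],[-1,[-9,10.3,22],-0.5],[-1,[-9,10.3,36],-0.5],[-1,[-9,10.3,50],-0.5],[-1,[-9,10.3,62],-0.5],[-1,[-9,10.3,74],-0.5],[-1,[-9,10.3,84],-0.5],[-1,[-9,10.3,91],-0.5],[-1,[-9,10.3,94],-0.5],[-1,[-9,10.3,95],-0.5],[-1,[-9,10.3,95],-0.5]]'
python3 - <<'E'
from bench import r
from h import *
s=r.read_state();q=R.from_quat(s['eef_rot']).as_matrix();print(s['ee_pos'],s['ft_force'],np.degrees(np.arctan2(q[1,0],q[0,0])))
for n in ["side","scene","wrist"]:
    c=r.camera(n);cv2.imwrite(f"pics/{n}7.png",c["pixels"][:,:,::-1])
a=cv2.imread("pics/side7.png")[180:272,236:336]; b=cv2.imread("pics/scene7.png")[195:275,190:280]
cv2.imwrite("pics/s7a.png",cv2.resize(a,None,fx=6,fy=6,interpolation=cv2.INTER_CUBIC)); cv2.imwrite("pics/s7b.png",cv2.resize(b,None,fx=6,fy=6,interpolation=cv2.INTER_CUBIC))
E
```

```text
time: 15.55
ee_pos: [0.4757, -0.1466, 0.0462]
eef_rot: [0.75, 0.662, 0.0, 0.0]
ft_force: [0.2, -0.9, -1.3]
width: 0.0096
[ 0.47568547 -0.14662773  0.04617118] [ 0.17201485 -0.88345419 -1.33842282] 82.90163609818003
```

View pics/s7a.png

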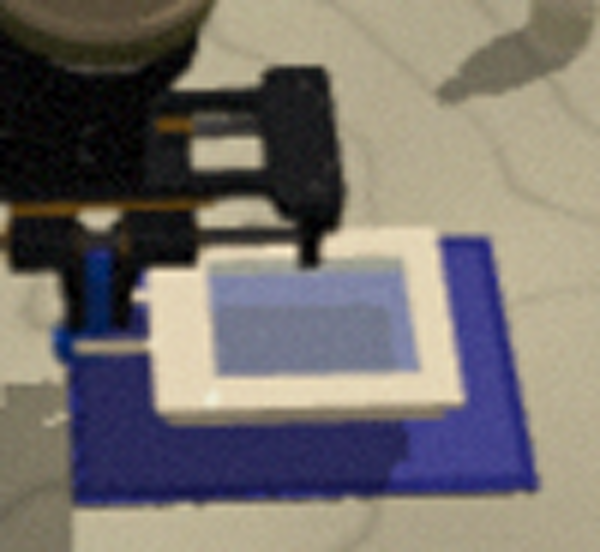

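View pics/s7b.png

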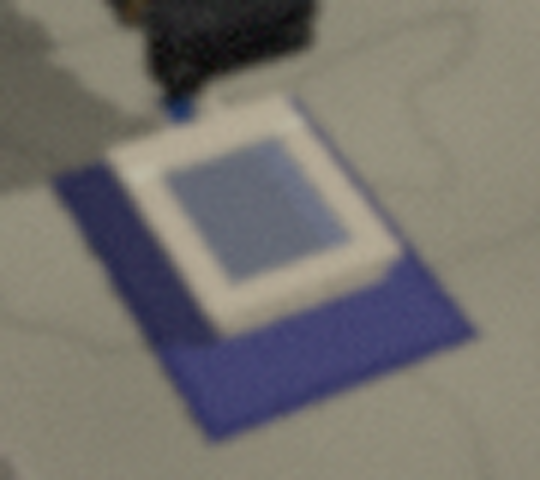

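View pics/wrist7.png

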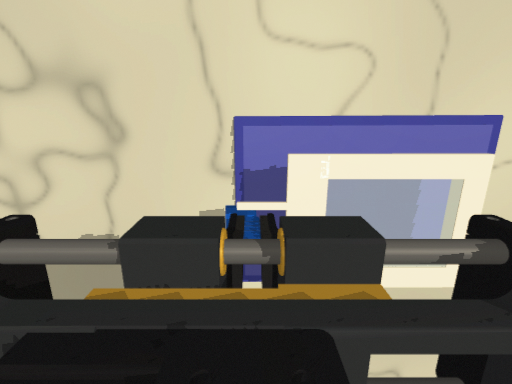

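Run:
```python
from bench import r
from h import *
np.set_printoptions(precision=4,suppress=True)
A=r.camera("side");B=r.camera("scene");W=r.camera("wrist")
fa=lambda p:((p[0]+.5)/6-.5+236,(p[1]+.5)/6-.5+180)
fb=lambda p:((p[0]+.5)/6-.5+190,(p[1]+.5)/6-.5+195)
yw=lambda P:[np.degrees(np.arctan2(*(P[i]-P[j])[1::-1])).round(2) for i,j in((1,0),(2,3),(0,3),(1,2))]
sz=lambda P:[np.linalg.norm(P[i]-P[i-1]).round(4) for i in range(4)]
ca=[(145,243),(437,230),(464,405),(158,417)]; cb=[(290,97),(405,250),(220,335),(107,152)]
for p,q in zip(ca[1:],cb[1:]): print(*two(A,fa(p),B,fb(q)))
Z=.039
ma=[(65,250),(490,238),(537,490),(75,503)]; mb=[(294,106),(478,333),(213,442),(55,180)]
for c,f,m,mm in((A,fa,ca,ma),(B,fb,cb,mb)):
    P=np.array([onz(c,*f(p),Z) for p in m]);c3=P.mean(0); c3=(P[1]+P[3])/2
    print("cover",c3,sz(P),yw(P))
    Q=np.array([onz(c,*f(p),.003) for p in mm]);m3=(Q[1]+Q[3])/2;print("mat",m3,sz(Q),yw(Q),"diff mm",(m3-c3)*1000)
a,b=onz(W,234,117,.003),onz(W,501,116,.003);ya=np.arctan2(*(b-a)[1::-1])
n=np.array([np.sin(ya),-np.cos(ya),0]);m=(a+b)/2+.07*n;print("W mat",m,np.linalg.norm(a-b),np.degrees(ya))
a,b=onz(W,288,154,Z),onz(W,494,154,Z);ya=np.arctan2(*(b-a)[1::-1])
n=np.array([np.sin(ya),-np.cos(ya),0]);k=(a+b)/2+.048*n;print("W cover",k,np.linalg.norm(a-b),np.degrees(ya),(m-k)*1000)
```

```text
[ 0.636  -0.1182  0.0398] 0.001597360141831181
[ 0.6249 -0.2108  0.0327] 0.0032295726121629414
[ 0.4944 -0.1976  0.0391] 0.0020034374250918717
cover [ 0.5653 -0.1587  0.039 ] [np.float64(0.0939), np.float64(0.1312), np.float64(0.0955), np.float64(0.1293)] [np.float64(-5.75), np.float64(-6.39), np.float64(83.2), np.float64(82.05)]
mat [ 0.5641 -0.1554  0.003 ] [np.float64(0.1379), np.float64(0.198), np.float64(0.139), np.float64(0.1974)] [np.float64(-6.95), np.float64(-7.25), np.float64(82.91), np.float64(82.66)] diff mm [ -1.2544   3.3174 -36.    ]
cover [ 0.5642 -0.1567  0.039 ] [np.float64(0.0978), np.float64(0.1254), np.float64(0.0987), np.float64(0.1389)] [np.float64(-7.67), np.float64(-7.87), np.float64(80.07), np.float64(87.94)]
mat [ 0.5643 -0.1552  0.003 ] [np.float64(0.1329), np.float64(0.1892), np.float64(0.1367), np.float64(0.1964)] [np.float64(-5.95), np.float64(-7.14), np.float64(80.62), np.float64(83.7)] diff mm [  0.0754   1.4446 -36.    ]
W mat [ 0.5611 -0.1571  0.003 ] 0.19855648412651308 -6.917411203193751
W cover [ 0.5634 -0.1584  0.039 ] 0.13125449304768488 -7.125628338702241 [ -2.2567   1.2691 -36.    ]
```

```bash
python3 -m crank '[[-1,[0.8,-0.6,2],0],[-1,[1.6,-1.2,5],0],[-1,[1.6,-1.2,8],0],[-1,[1.6,-1.2,10.5],0],[-1,[1.6,-1.2,12],0],[-1,[1.6,-1.2,13],0],[-1,[1.6,-1.2,13],0]]'| grep -E "pos|force"
python3 -m crank '[[-1,[0,0,0.5],0],[-1,[0,0,1],0],[-1,[0,0,1],0]]'| grep -E "pos|force"
```

```text
ee_pos: [0.4743, -0.1448, 0.0328]
ft_force: [0.3, 0.0, -1.8]
ee_pos: [0.4745, -0.1449, 0.032]
ft_force: [-0.4, -0.5, -1.5]
```

```bash
python3 -m crank '[[-1,[0,0,0.5],0],[-1,[0,0,1],0],[-1,[0,0,1],0]]'| grep -E "pos|force"
```

```text
ee_pos: [0.4744, -0.1449, 0.031]
ft_force: [1.1, 0.9, -1.3]
```

```bash
python3 -m crank '[[-1,[0,0,0.3],0],[-1,[0,0,0.6],0],[-1,[0,0,0.6],0]]'| grep -E "pos|force"
```

```text
ee_pos: [0.4744, -0.1449, 0.0304]
ft_force: [0.1, 0.5, -2.0]
```

```bash
python3 -m crank '[[-1,[0,0,0.3],0],[-1,[0,0,0.6],0],[-1,[0,0,0.6],0]]'| grep -E "pos|force"
```

```text
ee_pos: [0.4745, -0.1449, 0.0298]
ft_force: [-0.8, 0.9, -1.3]
```

```bash
python3 -m crank '[[-1,[0,0,0.25],0],[-1,[0,0,0.5],0],[-1,[0,0,0.5],0]]'| grep -E "pos|force"
```

```text
ee_pos: [0.4746, -0.1449, 0.0295]
ft_force: [-1.2, 0.6, 1.2]
```

```bash
python3 -m crank '[[-1,[0,0,0.25],0],[-1,[0,0,0.5],0],[-1,[0,0,0.5],0]]'| grep -E "pos|force"
```

```text
ee_pos: [0.475, -0.145, 0.0293]
ft_force: [-1.7, 0.2, 5.2]
```

```bash
python3 -c "
from bench import r
from h import *
s=r.read_state();print(s['torque'])
ims=[]
for n in ['side','scene']:
    c=r.camera(n);im=c['pixels'][:,:,::-1]
    ims.append(cv2.resize((im[180:272,236:336] if n=='side' else im[195:275,190:290]).copy(),None,fx=3.6,fy=3.6,interpolation=cv2.INTER_CUBIC))
cv2.imwrite('pics/m8.png',cv2.vconcat(ims))"
```

```text
[ 0.0422767   0.07565464 -0.03202856]
```

View pics/m8.png

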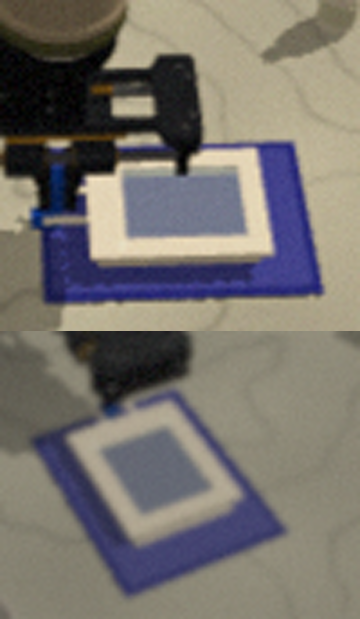

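Contact came at the expected height. I'll ease off 0.4 mm and check the centring before letting go.

```bash
python3 -m crank '[[-1,[0,0,-0.4],0],[-1,[0,0,-0.4],0]]'| grep -E "pos|force"
python3 - <<'E'
from bench import r
from h import *
for n,(x0,y0,x1,y1) in {"side":(240,205,335,272),"scene":(192,200,280,275)}.items():
    c=r.camera(n);im=c['pixels'][y0:y1,x0:x1,::-1].copy()
    cv2.imwrite(f"pics/{n}9.png",cv2.resize(im,None,fx=8,fy=8,interpolation=cv2.INTER_CUBIC))
cv2.imwrite("pics/wrist9.png",r.camera("wrist")["pixels"][:,:,::-1])
E
```

```text
ee_pos: [0.4746, -0.1449, 0.0294]
ft_force: [-0.4, 1.0, 3.9]
```

View pics/side9.png

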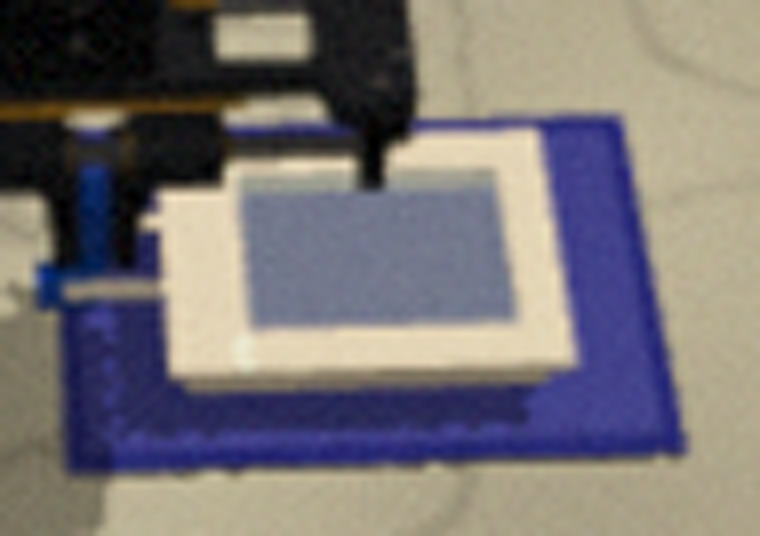

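View pics/scene9.png

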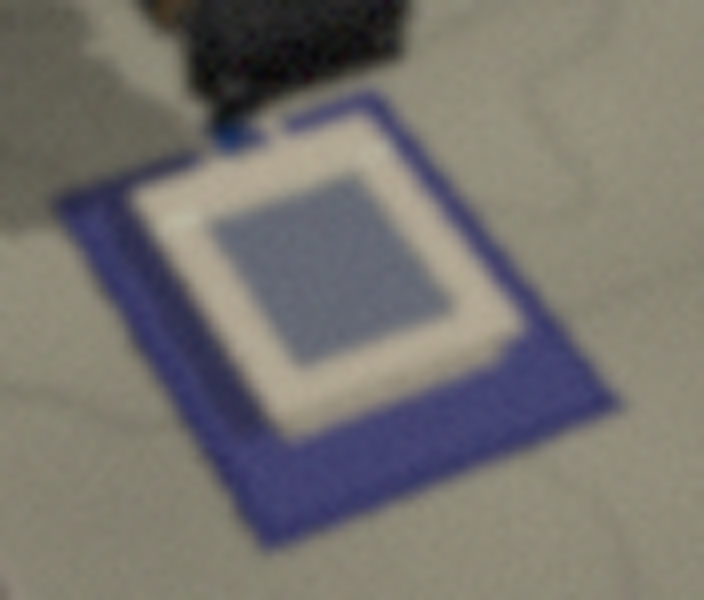

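View pics/wrist9.png

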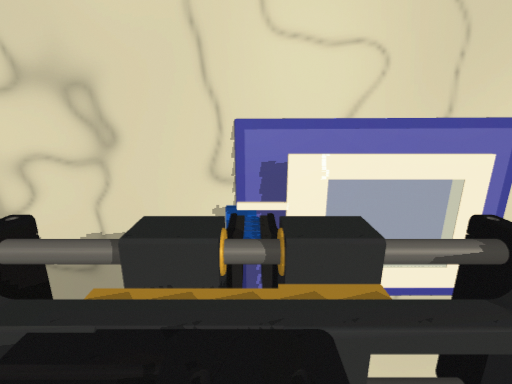

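Run:
```python
from bench import r
from h import *
np.set_printoptions(precision=4,suppress=True)
A=r.camera("side");B=r.camera("scene");W=r.camera("wrist")
fa=lambda p:((p[0]+.5)/8-.5+240,(p[1]+.5)/8-.5+205)
fb=lambda p:((p[0]+.5)/8-.5+192,(p[1]+.5)/8-.5+200)
yw=lambda P:[np.degrees(np.arctan2(*(P[i]-P[j])[1::-1])).round(2) for i,j in((1,0),(2,3),(0,3),(1,2))]
sz=lambda P:[np.linalg.norm(P[i]-P[i-1]).round(4) for i in range(4)]
Z=.023
ca=[(150,135),(542,124),(580,370),(170,381)]; cb=[(370,108),(527,330),(288,440),(128,190)]
ma=[(62,132),(622,115),(685,455),(68,472)]; mb=[(378,90),(622,405),(268,550),(55,203)]
for c,f,m,mm in((A,fa,ca,ma),(B,fb,cb,mb)):
    P=np.array([onz(c,*f(p),Z) for p in m]);c3=(P[1]+P[3])/2
    print("cover",c3,sz(P),yw(P))
    Q=np.array([onz(c,*f(p),.003) for p in mm]);m3=(Q[1]+Q[3])/2;print("mat",m3,sz(Q),yw(Q),"diff mm",(m3-c3)*1000)
a,b=onz(W,234,119.5,.003),onz(W,522,118.5,.003);ya=np.arctan2(*(b-a)[1::-1]);print(np.degrees(ya))
a2=a;e=np.array([np.cos(ya),np.sin(ya),0]);n=np.array([e[1],-e[0],0]);m=a2+.1*e+.07*n
a,b=onz(W,288,154,Z),onz(W,494.5,154,Z);yb=np.arctan2(*(b-a)[1::-1]);e=np.array([np.cos(yb),np.sin(yb),0]);n=np.array([e[1],-e[0],0])
k=(a+b)/2+.048*n;print("W mat",m,"cover",k,np.linalg.norm(b-a),np.degrees(yb),(m-k)*1000)
```

```text
cover [ 0.5644 -0.1548  0.023 ] [np.float64(0.1006), np.float64(0.1337), np.float64(0.1013), np.float64(0.1312)] [np.float64(-6.97), np.float64(-7.27), np.float64(83.64), np.float64(82.2)]
mat [ 0.5643 -0.1551  0.003 ] [np.float64(0.139), np.float64(0.1959), np.float64(0.1407), np.float64(0.1976)] [np.float64(-6.8), np.float64(-7.29), np.float64(81.85), np.float64(82.59)] diff mm [ -0.144   -0.2391 -20.    ]
cover [ 0.5636 -0.1564  0.023 ] [np.float64(0.1002), np.float64(0.1351), np.float64(0.0963), np.float64(0.1432)] [np.float64(-8.79), np.float64(-7.0), np.float64(82.72), np.float64(87.6)]
mat [ 0.5649 -0.156   0.003 ] [np.float64(0.138), np.float64(0.1957), np.float64(0.1368), np.float64(0.1955)] [np.float64(-7.1), np.float64(-6.76), np.float64(83.67), np.float64(83.59)] diff mm [  1.313    0.3548 -20.    ]
-6.928126554948223
W mat [ 0.5615 -0.1571  0.003 ] cover [ 0.5617 -0.1563  0.023 ] 0.13060522669167934 -7.117484582352699 [ -0.2582  -0.7511 -20.    ]
```

The cover is centred within about 1 mm and square within about 0.3°. I'll unload, open, and withdraw upward.

```bash
python3 -m crank '[[-1,[0,0,-0.3],0],[-1,[0,0,-0.3],0]]'| grep -E "pos|force"
python3 -m crank '[[-0.9,[0,0,0],0],[-0.8,[0,0,0],0],[-0.7,[0,0,0],0],[-0.6,[0,0,0],0],[-0.5,[0,0,0],0],[-0.4,[0,0,0],0],[-0.4,[0,0,0],0],[-0.4,[0,0,0],0],[-0.4,[0,0,0],0]]' 20
```

```text
ee_pos: [0.4745, -0.1449, 0.0295]
ft_force: [1.1, 0.5, 0.9]
time: 19.42
ee_pos: [0.4745, -0.1449, 0.0295]
eef_rot: [0.75, 0.662, 0.0, 0.0]
ft_force: [0.4, 0.5, 0.2]
width: 0.0259
```

```bash
python3 -m crank '[[-0.4,[0,0,-3],0],[-0.4,[0,0,-10],0],[-0.4,[0,0,-20],0],[-0.4,[0,0,-35],0],[-0.4,[0,0,-55],0],[-0.4,[0,0,-80],0],[-0.4,[0,0,-105],0],[-0.4,[0,0,-130],0],[-0.4,[-20,0,-150],0],[-0.4,[-50,0,-165],0],[-0.4,[-70,0,-170],0],[-0.4,[-80,0,-170],0]]'
python3 - <<'E'
from bench import r
from h import *
s=r.read_state();print(s['ee_pos'],s['ft_force'])
for n in ["side","scene","wrist"]:
    c=r.camera(n);cv2.imwrite(f"pics/{n}10.png",c["pixels"][:,:,::-1])
E
```

```text
time: 20.42
ee_pos: [0.4646, -0.2274, 0.2021]
eef_rot: [0.751, 0.661, 0.0, 0.002]
ft_force: [0.1, -0.7, 0.3]
width: 0.0263
[ 0.46464382 -0.22742423  0.20211109] [ 0.147863   -0.71323437  0.32889717]
```

View pics/wrist10.png

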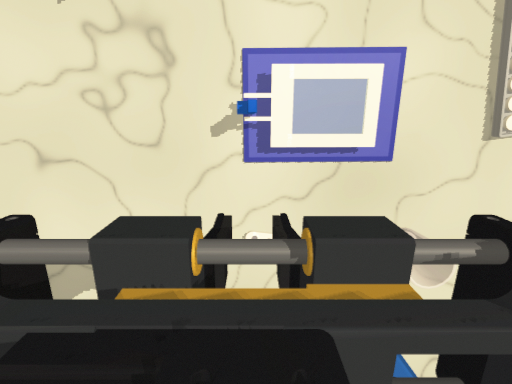

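View pics/side10.png

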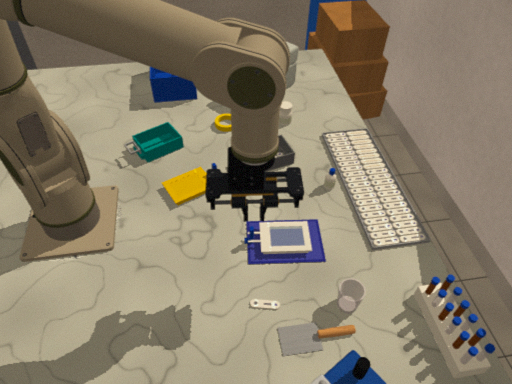

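The wrist view shows the whole mat, (243,49) to (391,161), and the released cover, (271,64) to (375,147). One last numeric check.

Run:
```python
from bench import r
from h import *
np.set_printoptions(precision=4,suppress=True)
W=r.camera("wrist")
M=np.array([onz(W,*p,.003) for p in [(243,48.5),(406,47.5),(391,162),(245,162)]])
K=np.array([onz(W,*p,.023) for p in [(271.5,64),(383.5,64),(376,147.5),(271,147.5)]])
e=lambda P:(P.mean(0),[np.linalg.norm(P[i]-P[i-1]).round(4) for i in range(4)],np.degrees(np.arctan2(*(P[1]-P[0])[1::-1])),np.degrees(np.arctan2(*(P[2]-P[3])[1::-1])))
print(e(M));print(e(K));print((K.mean(0)-M.mean(0))*1000)
```

```text
(array([ 0.5619, -0.1547,  0.003 ]), [np.float64(0.1392), np.float64(0.1978), np.float64(0.1402), np.float64(0.1969)], np.float64(-6.850627633552933), np.float64(-7.143650278592594))
(array([ 0.5623, -0.1546,  0.023 ]), [np.float64(0.0967), np.float64(0.1302), np.float64(0.0967), np.float64(0.1319)], np.float64(-7.166717852656158), np.float64(-7.147336557701644))
[ 0.3545  0.1461 20.    ]
```

```bash
python3 -c "
from bench import r
print(r.close_job(), r.read_state()['time'])"
```

```text
the job is handed in; nothing more can be done
the job is handed in; nothing more can be done
```

The cover is off the case and lying right way up on the middle of the blue mat. The gripper has let go and is clear of it, and the job is handed in at about 20.5 s of the 72 s allowed.

- **Release:** I gripped the thumb-piece and pressed it in until the inner-plate stop showed, with about 6.5 N sideways on the tool at the peak. I then backed off about 1.1 mm into the free window and lifted straight up at that depth until the cover came out of the case.
- **Lift:** the wrist force stayed under about 5 N, with no sign of a snag.
- **Landing:** pressing down on the mat reached about 5 N on the wrist, plus the cover's weight. I took that load off before opening the fingers.
- **Last check:** the wrist camera shows the cover within about 0.4 mm of the mat's centre and within about 0.3° of square.

**Checks that disagreed or were not made:**
- The three cameras differ by 2–4 mm in absolute position, so I centred the cover by its offset from the mat within each picture. Just before release, the scene camera alone read 1.3 mm off in x.
- Contact forces between cover and case can only be inferred from the wrist force.
- I saw the cassettes through the window while the cover was on. After the lift I only saw the open case from a distance, and nothing else appeared disturbed.

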